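# Sort two sealed findings tins by weight into low stock bays

### The job

Of the two identical sealed tins with white lids one is full of brass stock and the other is nearly empty; lift a tin just clear of the bench to feel which it is. Slide the heavy tin under the low red roof and the light one under the low blue roof, each standing upright and pushed fully in against the back stop. Do not tip the tins over, and leave the other things on the bench where they are.

Things in the scene. Friction and masses are not known exactly. Their poses are not given: they have to be found in the camera images.
- tin_a: One of two outwardly identical sealed round tins: aluminium, ribbed white lid, 54 mm diameter, 30 mm high, upright. Origin at the centre of its underside, z up. One is full (320 to 500 g in all), the other nearly empty (60 to 80 g); which is which changes from start to start and cannot be seen. The contents can shift 2 to 3 mm inside.
- tin_b: One of two outwardly identical sealed round tins: aluminium, ribbed white lid, 54 mm diameter, 30 mm high, upright. Origin at the centre of its underside, z up. One is full (320 to 500 g in all), the other nearly empty (60 to 80 g); which is which changes from start to start and cannot be seen. The contents can shift 2 to 3 mm inside.
- red_bay: Fixed red sheet-metal stock bay, for the full tin; 150x84x45 mm. Origin on the bench; x points inward from the open side, z up. Steel base plate 4 mm thick, x -80..70, y -42..42 mm; open apron x -80..0. Roof x 20..70, underside at 41, top at 45 mm. Side walls' inner faces y +-34; 34 mm high guides flare from there to y +-40 at x 0. Back stop face at x 65.
- blue_bay: Fixed blue sheet-metal stock bay, for the nearly empty tin; 150x84x45 mm. Origin on the bench; x points inward from the open side, z up. Steel base plate 4 mm thick, x -80..70, y -42..42 mm; open apron x -80..0. Roof x 20..70, underside at 41, top at 45 mm. Side walls' inner faces y +-34; 34 mm high guides flare from there to y +-40 at x 0. Back stop face at x 65.
- red_home (a point): Where the middle of a tin's underside is when the tin touches the back stop of the red bay: on the base plate, 38 mm inward of the bay's origin, 4 mm above the bench. About 9 mm of the tin then still shows in front of the roof. Axes as the bay's.
- blue_home (a point): Where the middle of a tin's underside is when the tin touches the back stop of the blue bay: on the base plate, 38 mm inward of the bay's origin, 4 mm above the bench. About 9 mm of the tin then still shows in front of the roof. Axes as the bay's.
- flux_bottle: Bystander: white bottle with a blue cap, 47 mm diameter, 84 mm high; origin at the centre of its underside. Loose.
- round_pliers: Bystander: pliers with blue grips lying flat, 120 x 55 x 12 mm; origin at the centre of the underside. Loose.
- bead_jar: Bystander: clear jar of amber beads with a gold lid, 57 mm diameter, 76 mm high; origin at the centre of its underside. Loose.
Things that resemble listed ones, but are neither listed nor needed, are in the scene too. Leave any black look-alike of the tin_a alone.

How it is judged:
By the outcome, as a careful person would: the job done as asked, in the order asked, and still so for the second after the job is handed in, with the robot touching nothing.
It also fails if it takes over 72 s, if anything falls off the work surface, if the arm or the gripper's body presses on something with over 40 N, if the wrist force passes 120 N, or if a joint passes its speed limit or range.

### The arm

A 6-joint arm with a two-finger parallel gripper is mounted at the origin on the work surface; the furniture and walls round the work are solid. World frame = base frame: x ahead of the robot, y to its left, z up, the work surface at z = 0. Lengths are in m, angles in rad, forces in N, time in s.
With the tool pointing down it reaches from about 0.325 to 0.9 m from the base axis. Payload 6.1 kg.
Tool frame: the origin (TCP) lies between the finger pads; the fingertips stand 17 mm ahead of it and the grasp point (between the pads) lies 2 mm behind it; z points along the fingers, y is the line along which they close (so a half turn about z gives the same grasp; the last joint's range is limited). The gripper opens to 87 mm and grips with 3 to 60 N. Pads are 19 mm wide; open, the fingers measure 117 mm over their backs; the gripper's body (75 mm by 190 mm) begins 51 mm behind the grasp point.
Start: joints at [-1.403, 0.22, 1.526, -0, 1.395, -0.126], TCP at [0.181, -0.598, 0.24] pointing down, gripper open.
Joint ranges: [-2.98, 2.98], [-0.91, 2.08], [0.09, 2.57], [-1.24, 4.39], [0.2, 2.65], [-2.68, 2.68]. Speed limits (rad/s): [2.57, 2.57, 3.01, 3.14, 3.14, 3.14].

### API

Orientations are given as a unit quaternion [x, y, z, w].
In Python, from bench import * gives the robot as it stands.
- The arm moves only by the tool carry_out, never from a script. Its argument "series" is a list of rows, each a list of 7 numbers: the shift along the tool's x, y, z each as a share of 0.5 m, from -1 to 1, then the turn, a rotation vector about the tool's x, y, z each as a share of pi/4 rad, from -1 to 1, then the opening, from -1 (shut) to 1 (fully open). In form: [[tx, ty, tz, wx, wy, wz, gripper], ...]. A call has 1 to 8 rows; each row is the pose to reach, as a shift and turn from the pose commanded when the call began, along the tool's axes at that moment; what a row does not reach only later rows make up. A row lasts 1/12 s, in which the tool goes at most 41.7 mm and 7.16 degrees, less where a joint would pass 70% of its speed; a pose out of reach is approached as far as the arm can. A call with a number of a shift or a turn outside -1 to 1 is refused whole. A call with a gripper value outside its range is refused whole. The fingers move at their own pace and stop on an object; "squeeze" is the grip in N (left out, the last holds). Time passes only in rows, so rows that repeat a pose let the fingers close. It gives the time, the measured TCP pose, the force, the opening and the grip force at its end, in the units of the state.
- observe(): the state, without advancing time (a new reading comes with each control period).
- capture(name): name is "side" or "top" or "wrist"; returns a dict with "frame" (480x640x3 uint8, red, green, blue), "range_z" (480x640 float32, m along the optical axis (not along the pixel's ray), 0 where there is no reading), "vfov" (degrees; the focal length in pixels is half the picture's height over the tangent of half this angle, whatever the lens; pixels are square), "cx", "cy" (the principal point, pixels), "extrinsics" (4x4, takes a point from camera to world coordinates); the wrist camera has in their place "tool_from_camera" (4x4, takes a point from camera to tool coordinates, whose origin is the TCP and whose axes are the flange's). Camera axes: x right, y down, z forward; pixel columns grow to the right and rows downward; lengths in m; the calibration is good to about 2 mm. A picture is of the moment at which its call begins: read the wrist's pose just before it.
- job_done(): hands the job in; it is judged then, once.
The state is a dict: "t": time; "q": joint angles; "qvel": joint speeds; "tau": joint torques, N m; "tcp_pos": TCP position; "eef_rot": TCP orientation; "contact_force": force on the tool from outside, world axes, zero at the start; "ft_torque": the same for the moment, N m; "grip_width": finger opening in m; "gripper_force": force on a finger pad.
Only numpy, scipy, OpenCV 4.12 (cv2) and the standard library are available. Lean on these libraries where they do the work, as an engineer would, in place of code of your own. Each camera call takes 0.05 s, during which the arm holds its last target. There are 200 camera calls.

## Working session

There is one attempt and no reset: what is moved stays moved. The work goes in short steps, Python scripts to look and compute and a tool call to move; the robot and the scene stay as the last step left them, time stands still between calls to the robot, and variables do not carry over. Pictures are saved under pics/ and viewed, at most 10 in all, crops included, and the job is handed in when it is done.

Besides the shell and the picture viewer there is one more tool, called after "Call:" as name([rows], argument=value, ...), one row to a line, values as JSON. carry_out: Moves the arm, as the interface text tells. Its arguments: {"type":"object","properties":{"series":{"type":"array"},"squeeze":{"type":"number"}},"required":["series"]}

```bash
ls; mkdir -p pics; cat > h.py <<'E'
from bench import *
import numpy as np, cv2
def pts(c, T):
    h,w=c["range_z"].shape; f=h/2/np.tan(np.radians(c["vfov"])/2)
    v,u=np.mgrid[:h,:w]; z=c["range_z"]
    P=np.stack([(u-c["cx"])/f*z,(v-c["cy"])/f*z,z],-1)
    return P@T[:3,:3].T+T[:3,3]
def save(n,c): cv2.imwrite(f"pics/{n}.png",c["frame"][:,:,::-1])
E
python3 - <<'E'
from h import *
s=observe(); print({k:np.round(v,3) for k,v in s.items()})
for n in("top","side"):
    c=capture(n); save(n+"1",c); np.save(n+"P.npy",pts(c,np.array(c["extrinsics"]))); np.save(n+"F.npy",c["frame"]); print(n,c["vfov"],np.round(c["extrinsics"],3).tolist())
E
```

```text
pics
{'t': np.float64(0.0), 'q': array([-1.403,  0.221,  1.528,  0.   ,  1.395, -0.126]), 'qvel': array([ 0.001, -0.   ,  0.   ,  0.001, -0.002, -0.001]), 'tau': array([-1.0000e-03, -4.9462e+01, -3.8738e+01,  7.0000e-02,  5.7000e-02,
       -0.0000e+00]), 'tcp_pos': array([ 0.181, -0.598,  0.238]), 'eef_rot': array([ 0.989,  0.146, -0.   , -0.001]), 'contact_force': array([ 0.474,  0.337, -0.191]), 'ft_torque': array([ 0.003,  0.002, -0.005]), 'gripper_force': np.float64(0.0), 'grip_width': np.float64(0.087)}
top 57.93782563708429 [[0.007, -0.998, 0.062, 0.452], [-1.0, -0.007, 0.0, 0.034], [0.0, -0.062, -0.998, 0.896], [0.0, 0.0, 0.0, 1.0]]
side 53.36041355257876 [[1.0, 0.008, -0.009, 0.536], [0.012, -0.498, 0.867, -0.771], [0.003, -0.867, -0.498, 0.494], [0.0, 0.0, 0.0, 1.0]]
```

View pics/top1.png

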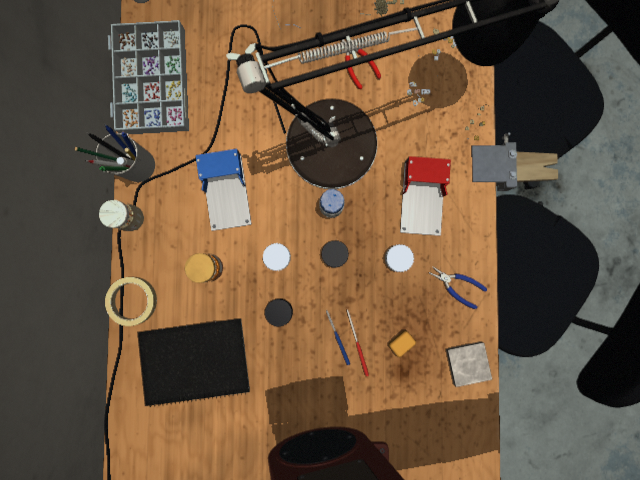

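View pics/side1.png

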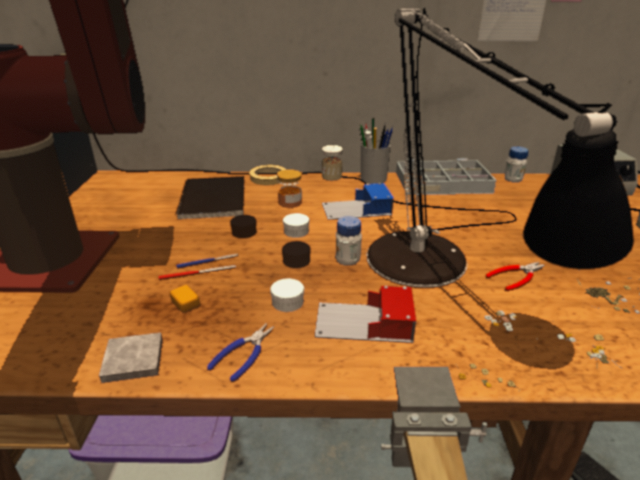

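The top view shows white tins at (276,257) and (400,258), black look-alikes at (334,254) and (278,312). The red bay has its roof at (428,170) and apron at (421,213); the blue bay has its roof at (219,165) and apron at (229,208). The flux bottle is at (332,203) and the lamp base at (332,142). The side view agrees.

```bash
python3 - <<'E'
from h import *
P=np.load("topP.npy"); F=np.load("topF.npy"); hsv=cv2.cvtColor(F,cv2.COLOR_RGB2HSV)
def blob(m,name,x0,y0,x1,y1):
    k=np.zeros(m.shape,bool);k[y0:y1,x0:x1]=1; k&=m
    q=P[k]; r=cv2.minAreaRect(q[:,:2].astype(np.float32)*1000)
    print(name,k.sum(),"med",np.round(np.median(q,0),4),"rect mm",[np.round(a,1) for a in r])
z=P[:,:,2]
white=(hsv[...,1]<60)&(hsv[...,2]>150)
for n,b in dict(T1=(255,238,297,277),T2=(380,238,420,278)).items(): blob(white&(z>.02),n,*b)
blob((z>.036)&(z<.06)&(hsv[...,1]>150),"redroof",400,150,460,190); blob((z>.036)&(z<.06)&(hsv[...,1]>120),"blueroof",190,145,246,182)
blob((hsv[...,1]<70)&(z<.015)&(hsv[...,2]>120),"redapron",395,185,450,240); blob((hsv[...,1]<70)&(z<.015)&(hsv[...,2]>120),"blueapron",200,180,255,235)
blob(z>.05,"bottle",312,185,350,225); blob(z>.05,"jar",180,245,225,285); 
blob((z>.012)&(hsv[...,2]<90),"blk",318,238,350,268)
blob((z>.012)&(hsv[...,2]<90),"blk2",260,295,295,328)
blob((z>.008)&(z<.05),"lampbase",286,98,380,186); blob(z>.06,"lamparm",225,0,480,160)
q=P[:200,225:480].reshape(-1,3); q=q[q[:,2]>.06]; print(q[:,0].min(),np.percentile(q,[1,99],0))
E
```

```text
T1 582 med [0.4725 0.1233 0.0298] rect mm [array([457.5,  97. ]), array([114. ,  53.5]), np.float64(60.0)]
T2 578 med [ 0.4707 -0.1242  0.03  ] rect mm [array([474.6, -59.1]), array([184.3,  54.1]), np.float64(87.2)]
redroof 1023 med [ 0.6463 -0.1786  0.045 ] rect mm [array([ 646.2, -179.2]), array([84.4, 52.1]), np.float64(86.4)]
blueroof 980 med [0.6544 0.2399 0.045 ] rect mm [array([648.8, 239.2]), array([62. , 83.6]), np.float64(8.7)]
redapron 1851 med [ 0.5689 -0.1741  0.004 ] rect mm [array([ 571.7, -174.5]), array([ 84.9, 100.6]), np.float64(85.9)]
blueapron 1865 med [0.5801 0.2288 0.0039] rect mm [array([582.3, 228.3]), array([101.4,  84.5]), np.float64(9.1)]
bottle 525 med [0.5748 0.0152 0.0839] rect mm [array([526.3,  12.1]), array([146.9,  48.9]), np.float64(1.8)]
jar 745 med [0.4497 0.2618 0.0762] rect mm [array([449.7, 162.5]), array([ 54.8, 256.5]), np.float64(0.5)]
blk 573 med [0.4777 0.0073 0.0298] rect mm [array([478.5,   6.4]), array([54.2, 54.3]), np.float64(88.4)]
blk2 608 med [0.3618 0.1175 0.0297] rect mm [array([387.9,  79.5]), array([ 53.7, 147.7]), np.float64(34.9)]
lampbase 5452 med [0.6964 0.0046 0.0209] rect mm [array([711.8,  14.2]), array([185.6, 187.1]), np.float64(0.2)]
lamparm 9188 med [0.7076 0.0167 0.3944] rect mm [array([666.6, -78.5]), array([261.7, 407.8]), np.float64(29.6)]
0.45213785399495066 [[ 0.45213785 -0.21336464  0.06858356]
 [ 0.85938437  0.12842787  0.89609934]]
```

```bash
cat >> h.py <<'E'
from scipy.spatial.transform import Rotation as R
import sys
def go(x,y,z,yaw_deg,full=True):
    s=observe(); r=R.from_quat(s["eef_rot"]); p=np.array(s["tcp_pos"])
    t=R.from_euler("z",yaw_deg,degrees=True)*R.from_euler("x",np.pi)
    d=r.inv().apply(np.array([x,y,z])-p)/.5; w=(r.inv()*t).as_rotvec()/(np.pi/4)
    print("t",round(float(s["t"]),2),"p",np.round(p,4),"F",np.round(s["contact_force"],2),"w",round(float(s["grip_width"]),4),"-> row",np.round(d,3),np.round(w,3))
E
python3 - <<'E'
from h import *
P=np.load("topP.npy").reshape(-1,3)
for n,c in dict(red=(.62,-.178),blue=(.62,.236)).items():
    for zl in(.06,.15,.3):
        q=P[(P[:,2]>zl)&(P[:,2]<.85)&(P[:,0]>.45)]; d=np.hypot(q[:,0]-c[0],q[:,1]-c[1]); i=d.argmin(); print(n,zl,d[i],q[i])
go(.4707,-.1242,.15,-3.8)
E
```

```text
red 0.06 0.12989296067157335 [ 0.74102208 -0.13082122  0.37813911]
red 0.15 0.12989296067157335 [ 0.74102208 -0.13082122  0.37813911]
red 0.3 0.12989296067157335 [ 0.74102208 -0.13082122  0.37813911]
blue 0.06 0.11581320119696698 [0.68829188 0.14246435 0.42114968]
blue 0.15 0.11581320119696698 [0.68829188 0.14246435 0.42114968]
blue 0.3 0.11581320119696698 [0.68829188 0.14246435 0.42114968]
t 0.1 p [ 0.1809 -0.5977  0.2386] F [ 0.01  0.87 -0.31] w 0.087 -> row [ 0.829 -0.738  0.178] [-0.002  0.     0.459]
```

Call:
carry_out([
  [0.829,-0.738,0.178,0,0,0.459,1],
  [0.829,-0.738,0.178,0,0,0.459,1],
  [0.829,-0.738,0.178,0,0,0.459,1],
  [0.829,-0.738,0.178,0,0,0.459,1],
  [0.829,-0.738,0.178,0,0,0.459,1],
  [0.829,-0.738,0.178,0,0,0.459,1],
  [0.829,-0.738,0.178,0,0,0.459,1],
  [0.829,-0.738,0.178,0,0,0.459,1],
], squeeze=25)

```text
t: 0.77
tcp_pos: [0.3533, -0.3155, 0.1862]
eef_rot: [0.999, -0.034, -0.0, -0.0]
contact_force: [1.2, -1.0, -0.7]
grip_width: 0.087
gripper_force: 0.0
```

```bash
python3 -c "
from h import *
go(.4707,-.1242,.15,-3.8)"
```

```text
t 0.77 p [ 0.3533 -0.3155  0.1862] F [ 1.23 -0.97 -0.7 ] w 0.087 -> row [ 0.209 -0.398  0.072] [-0.     0.    -0.001]
```

Call:
carry_out([
  [0.209,-0.398,0.072,0,0,0,1],
  [0.209,-0.398,0.072,0,0,0,1],
  [0.209,-0.398,0.072,0,0,0,1],
  [0.209,-0.398,0.072,0,0,0,1],
  [0.209,-0.398,0.072,0,0,0,1],
  [0.209,-0.398,0.072,0,0,0,1],
  [0.209,-0.398,0.072,0,0,0,1],
  [0.209,-0.398,0.072,0,0,0,1],
])

```text
t: 1.43
tcp_pos: [0.4703, -0.1249, 0.1501]
eef_rot: [0.999, -0.032, -0.001, -0.0]
contact_force: [-0.7, -0.2, 0.5]
grip_width: 0.0868
gripper_force: 0.0
```

```bash
python3 - <<'E'
from h import *
s=observe(); c=capture("wrist"); save("w1",c)
T=np.eye(4);T[:3,:3]=R.from_quat(s["eef_rot"]).as_matrix();T[:3,3]=s["tcp_pos"]
P=pts(c,T@np.array(c["tool_from_camera"])); F=cv2.cvtColor(c["frame"],cv2.COLOR_RGB2HSV)
m=(abs(P[...,2]-.03)<.006)&(F[...,1]<70)&(F[...,2]>120)&(c["range_z"]>0)&(np.hypot(P[...,0]-.4707,P[...,1]+.1242)<.045)
q=P[m]; print(len(q),q.mean(0),cv2.minEnclosingCircle(q[:,:2].astype(np.float32)*1000))
go(.4707,-.1242,.024,-3.8)
E
```

```text
3810 [ 0.47366257 -0.12344254  0.03116656] ((472.61492919921875, -123.43045806884766), 27.922136306762695)
t 1.48 p [ 0.4701 -0.1259  0.1505] F [0.07 0.08 0.3 ] w 0.087 -> row [ 0.001 -0.003  0.253] [0.    0.001 0.001]
```

Call:
carry_out([
  [0.003,-0.004,0.06,0,0,0,1],
  [0.003,-0.004,0.12,0,0,0,1],
  [0.003,-0.004,0.17,0,0,0,1],
  [0.003,-0.004,0.21,0,0,0,1],
  [0.003,-0.004,0.235,0,0,0,1],
  [0.003,-0.004,0.25,0,0,0,1],
  [0.003,-0.004,0.253,0,0,0,1],
  [0.003,-0.004,0.253,0,0,0,1],
])

```text
t: 2.15
tcp_pos: [0.4718, -0.125, 0.0244]
eef_rot: [0.999, -0.034, -0.0, -0.0]
contact_force: [0.7, -0.2, -0.2]
grip_width: 0.0872
gripper_force: 0.0
```

Call:
carry_out([
  [0,0,0,0,0,0,-1],
  [0,0,0,0,0,0,-1],
  [0,0,0,0,0,0,-1],
  [0,0,0,0,0,0,-1],
  [0,0,0,0,0,0,-1],
  [0,0,0,0,0,0,-1],
  [0,0,0,0,0,0,-1],
  [0,0,0,0,0,0,-1],
], squeeze=25)

```text
t: 2.82
tcp_pos: [0.4723, -0.124, 0.0246]
eef_rot: [0.999, -0.033, 0.0, 0.0]
contact_force: [-1.1, -0.1, 3.3]
grip_width: 0.054
gripper_force: 25.0
```

Gripped at 54 mm as expected. Lift 15 mm gently and feel.

Call:
carry_out([
  [0,0,-0.006,0,0,0,-1],
  [0,0,-0.012,0,0,0,-1],
  [0,0,-0.02,0,0,0,-1],
  [0,0,-0.03,0,0,0,-1],
  [0,0,-0.03,0,0,0,-1],
  [0,0,-0.03,0,0,0,-1],
  [0,0,-0.03,0,0,0,-1],
  [0,0,-0.03,0,0,0,-1],
])

```text
t: 3.48
tcp_pos: [0.4719, -0.124, 0.0391]
eef_rot: [0.999, -0.033, -0.0, -0.0]
contact_force: [0.0, 1.1, 0.2]
grip_width: 0.054
gripper_force: 25.0
```

Call:
carry_out([
  [0,0,0,0,0,0,-1],
  [0,0,0,0,0,0,-1],
  [0,0,0,0,0,0,-1],
])

```text
t: 3.73
tcp_pos: [0.4719, -0.124, 0.0391]
eef_rot: [0.999, -0.033, -0.0, -0.0]
contact_force: [0.3, -0.0, -0.9]
grip_width: 0.0536
gripper_force: 25.0
```

Call:
carry_out([
  [0,0,0,0,0,0,-1],
  [0,0,0,0,0,0,-1],
  [0,0,0,0,0,0,-1],
])

```text
t: 3.98
tcp_pos: [0.4721, -0.1241, 0.0392]
eef_rot: [0.999, -0.033, -0.0, -0.0]
contact_force: [-0.5, 0.8, -1.2]
grip_width: 0.0538
gripper_force: 25.0
```

```bash
python3 -c "
from h import *
a=.0663
ox,oy=.6013,-.1761
go(ox-.045*np.cos(a),oy+.045*np.sin(a),.06,-3.8)
a=.157
go(.6119-.045*np.cos(a),.233-.045*np.sin(a),.06,9)
"
```

```text
t 3.98 p [ 0.4721 -0.1241  0.0392] F [-0.52  0.76 -1.24] w 0.0538 -> row [ 0.175  0.087 -0.042] [-0.     0.    -0.001]
t 3.98 p [ 0.4721 -0.1241  0.0392] F [-0.52  0.76 -1.24] w 0.0538 -> row [ 0.144 -0.711 -0.042] [-0.     0.    -0.285]
```

The readings of about 0.6 N mean this tin is light. I'll set it back and check the other one, then place the heavy tin first.

Call:
carry_out([
  [0,0,0.01,0,0,0,-1],
  [0,0,0.02,0,0,0,-1],
  [0,0,0.026,0,0,0,-1],
  [0,0,0.029,0,0,0,-1],
  [0,0,0.03,0,0,0,-1],
  [0,0,0.03,0,0,0,-1],
  [0,0,0.03,0,0,0,1],
  [0,0,0.03,0,0,0,1],
])

```text
t: 4.65
tcp_pos: [0.4721, -0.1241, 0.0242]
eef_rot: [0.999, -0.033, 0.0, 0.0]
contact_force: [0.2, 0.2, 0.8]
grip_width: 0.0613
gripper_force: 0.0
```

Call:
carry_out([
  [0,0,0,0,0,0,1],
  [0,0,0,0,0,0,1],
  [0,0,0,0,0,0,1],
  [0,0,0,0,0,0,1],
])

```text
t: 4.98
tcp_pos: [0.4721, -0.1241, 0.0242]
eef_rot: [0.999, -0.033, -0.0, -0.0]
contact_force: [-0.1, -0.8, -0.6]
grip_width: 0.0834
gripper_force: 0.0
```

Call:
carry_out([
  [0,0,-0.05,0,0,0,1],
  [0,0,-0.12,0,0,0,1],
  [0,0,-0.19,0,0,0,1],
  [0,0,-0.25,0,0,0,1],
  [0,0,-0.25,0,0,0,1],
  [0,0,-0.25,0,0,0,1],
])

```text
t: 5.48
tcp_pos: [0.4737, -0.1248, 0.1516]
eef_rot: [0.999, -0.033, 0.002, 0.001]
contact_force: [-0.5, 0.3, -0.6]
grip_width: 0.0869
gripper_force: 0.0
```

```bash
python3 -c "
from h import *
go(.4732,.1235,.15,-3.8)"
```

```text
t 5.48 p [ 0.4737 -0.1248  0.1516] F [-0.52  0.3  -0.6 ] w 0.0869 -> row [-0.034 -0.495  0.002] [ 0.002 -0.006 -0.   ]
```

Call:
carry_out([
  [-0.034,-0.495,0,0,0,0,1],
  [-0.034,-0.495,0,0,0,0,1],
  [-0.034,-0.495,0,0,0,0,1],
  [-0.034,-0.495,0,0,0,0,1],
  [-0.034,-0.495,0,0,0,0,1],
  [-0.034,-0.495,0,0,0,0,1],
  [-0.034,-0.495,0,0,0,0,1],
  [-0.034,-0.495,0,0,0,0,1],
])

```text
t: 6.15
tcp_pos: [0.47, 0.1258, 0.1474]
eef_rot: [1.0, -0.031, -0.002, 0.0]
contact_force: [0.4, 0.2, -1.0]
grip_width: 0.087
gripper_force: 0.0
```

Call:
carry_out([
  [0,0,0,0,0,0,1],
  [0,0,0,0,0,0,1],
])

```text
t: 6.32
tcp_pos: [0.4711, 0.1228, 0.1482]
eef_rot: [0.999, -0.034, -0.001, 0.0]
contact_force: [0.6, 0.1, -0.1]
grip_width: 0.0872
gripper_force: 0.0
```

```bash
python3 - <<'E'
from h import *
s=observe(); c=capture("wrist"); save("w2",c)
T=np.eye(4);T[:3,:3]=R.from_quat(s["eef_rot"]).as_matrix();T[:3,3]=s["tcp_pos"]
P=pts(c,T@np.array(c["tool_from_camera"])); F=cv2.cvtColor(c["frame"],cv2.COLOR_RGB2HSV)
m=(abs(P[...,2]-.03)<.006)&(F[...,1]<70)&(F[...,2]>120)&(c["range_z"]>0)&(np.hypot(P[...,0]-.4732,P[...,1]-.1235)<.045)
q=P[m]; (x,y),r=cv2.minEnclosingCircle(q[:,:2].astype(np.float32)*1000);print(len(q),q.mean(0),x,y,r)
go(x/1000,y/1000,.024,-3.8)
E
```

```text
3860 [0.47401283 0.12421123 0.03115467] 472.9237060546875 124.21997833251953 27.86640167236328
t 6.37 p [0.4713 0.1226 0.1485] F [-0.4  -0.26 -0.92] w 0.087 -> row [ 0.003 -0.004  0.249] [ 0.001  0.002 -0.003]
```

Call:
carry_out([
  [0.003,-0.003,0.06,0,0,0,1],
  [0.003,-0.003,0.12,0,0,0,1],
  [0.003,-0.003,0.17,0,0,0,1],
  [0.003,-0.003,0.21,0,0,0,1],
  [0.003,-0.003,0.235,0,0,0,1],
  [0.003,-0.003,0.25,0,0,0,1],
  [0.003,-0.003,0.251,0,0,0,1],
  [0.003,-0.003,0.251,0,0,0,1],
])

```text
t: 7.03
tcp_pos: [0.4734, 0.1246, 0.0238]
eef_rot: [0.999, -0.034, -0.0, 0.0]
contact_force: [0.6, 0.5, 0.2]
grip_width: 0.0869
gripper_force: 0.0
```

Call:
carry_out([
  [0,0,0,0,0,0,-1],
  [0,0,0,0,0,0,-1],
  [0,0,0,0,0,0,-1],
  [0,0,0,0,0,0,-1],
  [0,0,0,0,0,0,-1],
  [0,0,0,0,0,0,-1],
  [0,0,0,0,0,0,-1],
  [0,0,0,0,0,0,-1],
], squeeze=35)

```text
t: 7.7
tcp_pos: [0.4733, 0.1253, 0.024]
eef_rot: [0.999, -0.033, 0.0, 0.0]
contact_force: [-1.2, -2.3, 3.0]
grip_width: 0.0531
gripper_force: 35.0
```

Call:
carry_out([
  [0,0,-0.006,0,0,0,-1],
  [0,0,-0.012,0,0,0,-1],
  [0,0,-0.02,0,0,0,-1],
  [0,0,-0.03,0,0,0,-1],
  [0,0,-0.03,0,0,0,-1],
  [0,0,-0.03,0,0,0,-1],
  [0,0,-0.03,0,0,0,-1],
  [0,0,-0.03,0,0,0,-1],
])

```text
t: 8.37
tcp_pos: [0.473, 0.1254, 0.0386]
eef_rot: [0.999, -0.033, -0.0, -0.0]
contact_force: [0.2, 0.0, -4.7]
grip_width: 0.0533
gripper_force: 35.0
```

Call:
carry_out([
  [0,0,0,0,0,0,-1],
  [0,0,0,0,0,0,-1],
  [0,0,0,0,0,0,-1],
])

```text
t: 8.62
tcp_pos: [0.4731, 0.1254, 0.0386]
eef_rot: [0.999, -0.033, -0.0, 0.0]
contact_force: [-0.4, 0.2, -4.0]
grip_width: 0.0532
gripper_force: 35.0
```

```bash
python3 -c "
from h import *
go(.44,.1235,.13,-3.8)"
```

```text
t 8.62 p [0.4731 0.1254 0.0386] F [-0.4   0.23 -3.96] w 0.0532 -> row [-0.066  0.008 -0.183] [ 0.     0.    -0.001]
```

The second tin weighs about 4.4 N, so it's the heavy one. Carry it high, over the black tin, to the red apron.

Call:
carry_out([
  [0,0,-0.03,0,0,0,-1],
  [0,0,-0.07,0,0,0,-1],
  [0,0,-0.11,0,0,0,-1],
  [0,0,-0.15,0,0,0,-1],
  [0,0,-0.175,0,0,0,-1],
  [0,0,-0.183,0,0,0,-1],
  [0,0,-0.183,0,0,0,-1],
  [0,0,-0.183,0,0,0,-1],
])

```text
t: 9.28
tcp_pos: [0.4728, 0.1254, 0.1296]
eef_rot: [0.999, -0.033, -0.0, 0.0]
contact_force: [-0.3, -0.3, -5.6]
grip_width: 0.0529
gripper_force: 35.0
```

```bash
python3 -c "
from h import *
a=.0663
go(.6013-.045*np.cos(a),-.1761+.045*np.sin(a),.13,-3.8)"
```

```text
t 9.28 p [0.4728 0.1254 0.1296] F [-0.34 -0.25 -5.65] w 0.0529 -> row [ 0.207  0.585 -0.001] [ 0.     0.001 -0.   ]
```

Call:
carry_out([
  [0.01,0.04,0,0,0,0,-1],
  [0.03,0.1,0,0,0,0,-1],
  [0.06,0.17,0,0,0,0,-1],
  [0.085,0.24,0,0,0,0,-1],
  [0.11,0.31,0,0,0,0,-1],
  [0.135,0.38,0,0,0,0,-1],
  [0.155,0.44,0,0,0,0,-1],
  [0.17,0.48,0,0,0,0,-1],
])

```text
t: 9.95
tcp_pos: [0.5414, -0.1226, 0.1284]
eef_rot: [0.999, -0.034, -0.001, 0.0]
contact_force: [0.2, -0.0, -4.3]
grip_width: 0.0531
gripper_force: 35.0
```

Call:
carry_out([
  [0.015,0.05,0,0,0,0,-1],
  [0.025,0.08,0,0,0,0,-1],
  [0.035,0.1,0,0,0,0,-1],
  [0.037,0.105,0,0,0,0,-1],
  [0.037,0.105,0,0,0,0,-1],
  [0.037,0.105,0,0,0,0,-1],
])

```text
t: 10.45
tcp_pos: [0.5566, -0.1721, 0.1297]
eef_rot: [0.999, -0.033, -0.001, -0.001]
contact_force: [-0.3, 0.2, -3.9]
grip_width: 0.0534
gripper_force: 35.0
```

```bash
cat >> h.py <<'E'
def cloud(name):
    s=observe(); c=capture("wrist"); save(name,c)
    T=np.eye(4);T[:3,:3]=R.from_quat(s["eef_rot"]).as_matrix();T[:3,3]=s["tcp_pos"]
    return pts(c,T@np.array(c["tool_from_camera"])),cv2.cvtColor(c["frame"],cv2.COLOR_RGB2HSV),c["range_z"]>0
E
python3 - <<'E'
from h import *
P,F,ok=cloud("w3")
m=ok&(abs(P[...,2]-.045)<.006)&(F[...,1]>150)&((F[...,0]<10)|(F[...,0]>170))&(P[...,0]>.56)
q=P[m]; print(m.sum(),q.mean(0) if m.any() else 0)
if m.any(): print(cv2.minAreaRect(q[:,:2].astype(np.float32)*1000))
a=.0663
go(.6013-.045*np.cos(a),-.1761+.045*np.sin(a),.029,-3.8)
E
```

```text
11568 [ 0.64866208 -0.17863908  0.04624427]
((647.340576171875, -178.43276977539062), (83.73664855957031, 51.90571212768555), 85.75299835205078)
t 10.5 p [ 0.5566 -0.1719  0.1298] F [ 0.77  0.41 -3.6 ] w 0.0532 -> row [-0.     0.003  0.202] [-0.001  0.001  0.001]
```

View pics/w3.png

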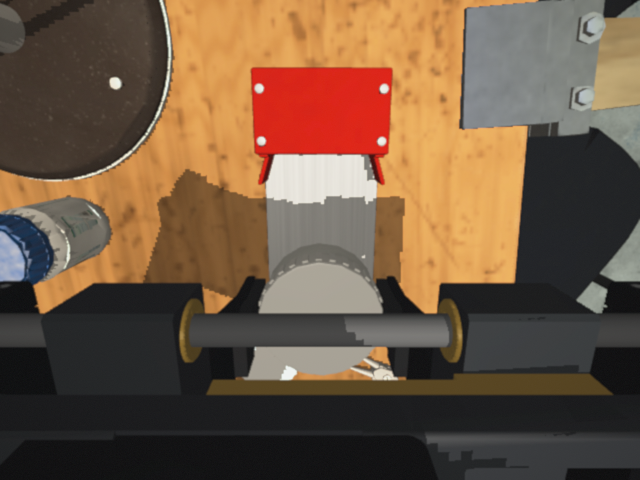

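The wrist view shows the held tin at (320,320) in line with the red bay's roof (centre 321,110). Lower it onto the apron.

Call:
carry_out([
  [0,0.003,0.05,0,0,0,-1],
  [0,0.003,0.1,0,0,0,-1],
  [0,0.003,0.14,0,0,0,-1],
  [0,0.003,0.17,0,0,0,-1],
  [0,0.003,0.185,0,0,0,-1],
  [0,0.003,0.195,0,0,0,-1],
  [0,0.003,0.201,0,0,0,-1],
  [0,0.003,0.203,0,0,0,-1],
])

```text
t: 11.17
tcp_pos: [0.5574, -0.1746, 0.0292]
eef_rot: [0.999, -0.033, 0.0, 0.0]
contact_force: [0.5, 0.4, -3.8]
grip_width: 0.0533
gripper_force: 35.0
```

Call:
carry_out([
  [0,0,0,0,0,0,-1],
  [0,0,0,0,0,0,-1],
  [0,0,0,0,0,0,-1],
])

```text
t: 11.42
tcp_pos: [0.5576, -0.1752, 0.0298]
eef_rot: [0.999, -0.033, 0.001, 0.0]
contact_force: [-0.6, -0.6, -4.6]
grip_width: 0.0534
gripper_force: 35.0
```

Call:
carry_out([
  [0,0,0.002,0,0,0,-1],
  [0,0,0.004,0,0,0,-1],
  [0,0,0.004,0,0,0,-1],
  [0,0,0.004,0,0,0,-1],
  [0,0,0.004,0,0,0,-1],
])

```text
t: 11.83
tcp_pos: [0.5575, -0.1752, 0.0281]
eef_rot: [0.999, -0.033, 0.001, 0.0]
contact_force: [-2.8, 0.9, 5.6]
grip_width: 0.0533
gripper_force: 35.0
```

Call:
carry_out([
  [0,0,0,0,0,0,1],
  [0,0,0,0,0,0,1],
  [0,0,0,0,0,0,1],
  [0,0,0,0,0,0,1],
  [0,0,0,0,0,0,1],
  [0,0,-0.03,0,0,0,1],
  [0,0,-0.08,0,0,0,1],
  [0,0,-0.12,0,0,0,1],
])

```text
t: 12.5
tcp_pos: [0.5565, -0.1747, 0.0871]
eef_rot: [0.999, -0.033, -0.001, -0.0]
contact_force: [0.9, -0.7, 0.2]
grip_width: 0.0863
gripper_force: 0.0
```

Call:
carry_out([
  [-0.05,0,0,0,0,0,-0.54],
  [-0.1,0,0,0,0,0,-0.54],
  [-0.12,0,0,0,0,0,-0.54],
  [-0.12,0,0,0,0,0,-0.54],
  [-0.12,0,0,0,0,0,-0.54],
  [-0.12,0,0,0,0,0,-0.54],
  [-0.12,0,0,0,0,0,-0.54],
  [-0.12,0,0,0,0,0,-0.54],
])

```text
t: 13.17
tcp_pos: [0.4978, -0.171, 0.0867]
eef_rot: [0.999, -0.033, 0.0, 0.0]
contact_force: [-0.6, -0.1, -0.4]
grip_width: 0.0414
gripper_force: 0.0
```

```bash
python3 - <<'E'
from h import *
P,F,ok=cloud("w4")
m=ok&(abs(P[...,2]-.034)<.005)&(F[...,1]<70)&(np.hypot(P[...,0]-.5575,P[...,1]+.1745)<.045)
q=P[m]; print(m.sum(),cv2.minEnclosingCircle(q[:,:2].astype(np.float32)*1000),q.mean(0))
a=.0663
for b in(-.105,): go(.602+b*np.cos(a),-.1755-b*np.sin(a),.029,-3.8)
E
```

```text
7943 ((557.0792236328125, -175.1511688232422), 27.985334396362305) [ 0.55805724 -0.17528528  0.03516248]
t 13.22 p [ 0.4976 -0.1709  0.0866] F [-0.59  0.7  -0.04] w 0.038 -> row [-0.001 -0.005  0.115] [-0. -0. -0.]
```

View pics/w4.png

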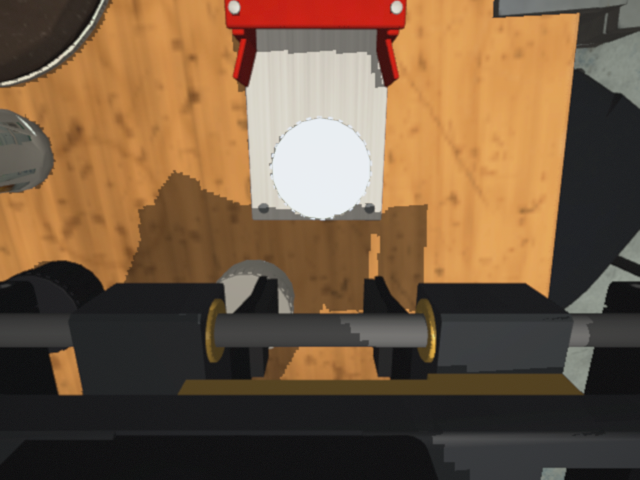

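Tin upright at (321,168) on the apron. The light tin is visible below at (255,285), so I'll move 15 mm forward before descending, to clear it.

Call:
carry_out([
  [0.03,-0.003,0,0,0,0,-0.54],
  [0.03,-0.003,0,0,0,0,-0.54],
  [0.03,-0.003,0,0,0,0,-0.54],
  [0.03,-0.003,0,0,0,0,-0.54],
  [0.03,-0.003,0.03,0,0,0,-0.54],
  [0.03,-0.003,0.07,0,0,0,-0.54],
  [0.03,-0.003,0.1,0,0,0,-0.54],
  [0.03,-0.003,0.115,0,0,0,-0.54],
])

```text
t: 13.88
tcp_pos: [0.5102, -0.1696, 0.0271]
eef_rot: [0.999, -0.033, -0.002, -0.001]
contact_force: [-1.0, 0.3, -0.2]
grip_width: 0.0198
gripper_force: 0.0
```

Call:
carry_out([
  [0.01,0,0,0,0,0,-0.54],
  [0.03,0,0,0,0,0,-0.54],
  [0.05,0,0,0,0,0,-0.54],
  [0.07,0,0,0,0,0,-0.54],
  [0.09,0,0,0,0,0,-0.54],
  [0.11,0,0,0,0,0,-0.54],
  [0.12,0,0,0,0,0,-0.54],
  [0.12,0,0,0,0,0,-0.54],
])

```text
t: 14.55
tcp_pos: [0.5733, -0.1747, 0.0302]
eef_rot: [0.999, -0.033, 0.001, 0.0]
contact_force: [-0.5, 0.6, -0.4]
grip_width: 0.02
gripper_force: 0.0
```

```bash
python3 - <<'E'
from h import *
P,F,ok=cloud("w5")
a=.0663; b=.0395-27e-3-9.5e-3+.002
go(.602+b*np.cos(a),-.1755-b*np.sin(a),.029,-3.8)
E
```

```text
t 14.6 p [ 0.5728 -0.1746  0.03  ] F [-0.22 -0.53 -0.08] w 0.0201 -> row [ 0.068 -0.002  0.002] [ 0.001 -0.002 -0.   ]
```

View pics/w5.png

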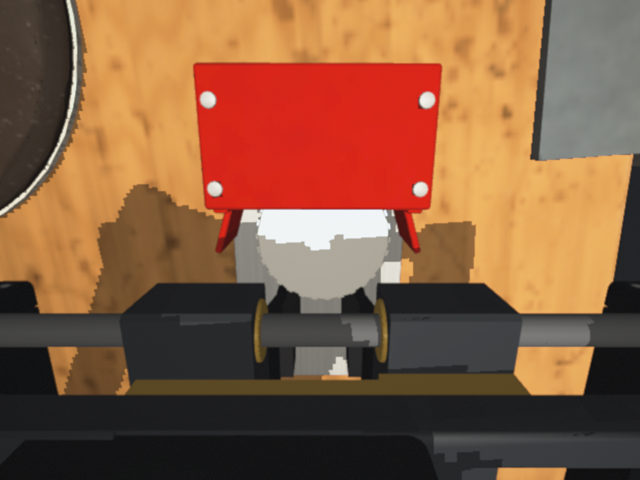

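The tin, at px 258–390, is entering centred between the guides. I'll push about 29 mm more, then finish slowly, checking the force.

Call:
carry_out([
  [0.01,-0.001,0,0,0,0,-0.54],
  [0.025,-0.002,0,0,0,0,-0.54],
  [0.04,-0.002,0,0,0,0,-0.54],
  [0.05,-0.002,0,0,0,0,-0.54],
  [0.055,-0.002,0,0,0,0,-0.54],
  [0.057,-0.002,0,0,0,0,-0.54],
  [0.058,-0.002,0,0,0,0,-0.54],
  [0.058,-0.002,0,0,0,0,-0.54],
])

```text
t: 15.27
tcp_pos: [0.6005, -0.1752, 0.0294]
eef_rot: [0.999, -0.033, -0.001, -0.0]
contact_force: [-4.9, -0.3, 3.8]
grip_width: 0.0201
gripper_force: 2.7
```

Call:
carry_out([
  [0.002,0,0,0,0,0,-0.54],
  [0.004,0,0,0,0,0,-0.54],
  [0.004,0,0,0,0,0,-0.54],
  [0.004,0,0,0,0,0,-0.54],
])

```text
t: 15.6
tcp_pos: [0.6026, -0.1754, 0.0293]
eef_rot: [0.999, -0.033, -0.0, -0.0]
contact_force: [-5.7, 0.5, 4.2]
grip_width: 0.0198
gripper_force: 2.7
```

Call:
carry_out([
  [0.002,0,0,0,0,0,-0.54],
  [0.004,0,0,0,0,0,-0.54],
  [0.004,0,0,0,0,0,-0.54],
  [0.004,0,0,0,0,0,-0.54],
])

```text
t: 15.93
tcp_pos: [0.6048, -0.1756, 0.0293]
eef_rot: [0.999, -0.033, -0.0, 0.0]
contact_force: [-4.1, 0.1, 5.0]
grip_width: 0.0203
gripper_force: 2.6
```

Call:
carry_out([
  [0.002,0,0,0,0,0,-0.54],
  [0.004,0,0,0,0,0,-0.54],
  [0.004,0,0,0,0,0,-0.54],
])

```text
t: 16.18
tcp_pos: [0.6058, -0.1756, 0.0292]
eef_rot: [0.999, -0.033, -0.001, -0.0]
contact_force: [-9.2, 0.9, 6.9]
grip_width: 0.02
gripper_force: 4.7
```

Call:
carry_out([
  [0.002,0,0,0,0,0,-0.54],
  [0.004,0,0,0,0,0,-0.54],
  [0.004,0,0,0,0,0,-0.54],
])

```text
t: 16.43
tcp_pos: [0.6061, -0.1756, 0.0291]
eef_rot: [0.999, -0.033, -0.003, -0.0]
contact_force: [-14.3, 0.9, 12.6]
grip_width: 0.0197
gripper_force: 8.2
```

```bash
python3 - <<'E'
from h import *
go(.602,-.1755,.029,-3.8)
P,F,ok=cloud("w6")
E
```

```text
t 16.43 p [ 0.6061 -0.1756  0.0291] F [-14.32   0.88  12.59] w 0.0197 -> row [-0.008  0.     0.   ] [-0.001  0.009 -0.   ]
```

View pics/w6.png

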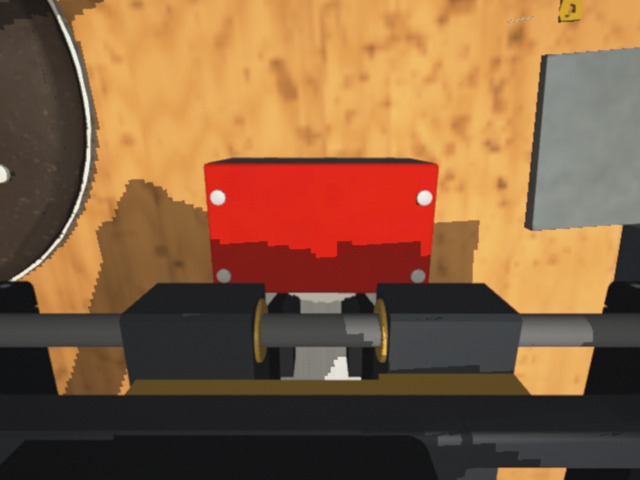

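The wrist view shows the fingers at the roof's front edge (300,290). The force rose to 14 N with no motion at x=0.606, within 1 mm of the expected home position. Retreat.

Call:
carry_out([
  [-0.02,0,0,0,0,0,-0.54],
  [-0.06,0,0,0,0,0,-0.54],
  [-0.1,0,0,0,0,0,-0.54],
  [-0.1,0,-0.04,0,0,0,-0.54],
  [-0.1,0,-0.1,0,0,0,1],
  [-0.1,0,-0.16,0,0,0,1],
  [-0.1,0,-0.2,0,0,0,1],
  [-0.1,0,-0.2,0,0,0,1],
])

```text
t: 17.15
tcp_pos: [0.5633, -0.1741, 0.1354]
eef_rot: [0.999, -0.033, 0.006, 0.002]
contact_force: [0.5, -0.5, 0.5]
grip_width: 0.0392
gripper_force: 0.0
```

```bash
python3 - <<'E'
from h import *
P,F,ok=cloud("w7")
m=ok&(abs(P[...,2]-.034)<.004)&(F[...,1]<60)&(abs(P[...,0]-.62)<.02)&(abs(P[...,1]+.178)<.03)
q=P[m]; print(m.sum(), "tin front x (expect .6122)",q[:,0].min(), q[q[:,0].argmin()])
go(.472,-.1238,.12,9)
E
```

```text
530 tin front x (expect .6122) 0.6130976295139363 [ 0.61309763 -0.17961804  0.03284258]
t 17.2 p [ 0.562  -0.1735  0.1328] F [ 0.71  0.46 -0.24] w 0.0432 -> row [-0.186 -0.087  0.024] [ 0.004 -0.01  -0.285]
```

The heavy tin's front edge is at x=0.613, which matches home. Now the light tin.

Call:
carry_out([
  [-0.06,-0.03,0,0,0,-0.1,1],
  [-0.12,-0.06,0,0,0,-0.2,1],
  [-0.186,-0.087,0.02,0,0,-0.285,1],
  [-0.186,-0.087,0.024,0,0,-0.285,1],
  [-0.186,-0.087,0.024,0,0,-0.285,1],
  [-0.186,-0.087,0.024,0,0,-0.285,1],
  [-0.186,-0.087,0.024,0,0,-0.285,1],
  [-0.186,-0.087,0.024,0,0,-0.285,1],
])

```text
t: 17.87
tcp_pos: [0.4707, -0.1237, 0.1179]
eef_rot: [0.997, 0.078, 0.001, 0.0]
contact_force: [0.2, -0.2, 0.2]
grip_width: 0.0858
gripper_force: 0.0
```

```bash
python3 - <<'E'
from h import *
P,F,ok=cloud("w8")
m=ok&(abs(P[...,2]-.03)<.006)&(F[...,1]<70)&(F[...,2]>110)&(np.hypot(P[...,0]-.472,P[...,1]+.1238)<.045)
q=P[m]; (x,y),r=cv2.minEnclosingCircle(q[:,:2].astype(np.float32)*1000);print(m.sum(),x,y,r)
go(.472,-.124,.024,9)
E
```

```text
4814 471.6505432128906 -123.89070129394531 27.966312408447266
t 17.92 p [ 0.4705 -0.1236  0.1178] F [ 0.15 -0.88  0.37] w 0.0865 -> row [0.003 0.001 0.188] [ 0.001 -0.002 -0.001]
```

Call:
carry_out([
  [0.003,0.001,0.05,0,0,0,1],
  [0.003,0.001,0.1,0,0,0,1],
  [0.003,0.001,0.14,0,0,0,1],
  [0.003,0.001,0.17,0,0,0,1],
  [0.003,0.001,0.183,0,0,0,1],
  [0.003,0.001,0.188,0,0,0,1],
  [0.003,0.001,0.188,0,0,0,1],
  [0.003,0.001,0.188,0,0,0,1],
])

```text
t: 18.58
tcp_pos: [0.4717, -0.1236, 0.0242]
eef_rot: [0.997, 0.078, 0.001, 0.0]
contact_force: [-0.8, 0.3, 0.4]
grip_width: 0.087
gripper_force: 0.0
```

Call:
carry_out([
  [0,0,0,0,0,0,-1],
  [0,0,0,0,0,0,-1],
  [0,0,0,0,0,0,-1],
  [0,0,0,0,0,0,-1],
  [0,0,0,0,0,0,-1],
  [0,0,0,0,0,0,-1],
  [0,0,0,0,0,0,-1],
  [0,0,0,0,0,0,-1],
], squeeze=25)

```text
t: 19.25
tcp_pos: [0.4707, -0.1231, 0.0233]
eef_rot: [0.997, 0.078, 0.0, 0.0]
contact_force: [-0.9, 0.5, 0.9]
grip_width: 0.0523
gripper_force: 29.3
```

Call:
carry_out([
  [0,0,-0.01,0,0,0,-1],
  [0,0,-0.05,0,0,0,-1],
  [0,0,-0.1,0,0,0,-1],
  [0,0,-0.15,0,0,0,-1],
  [0,0,-0.19,0,0,0,-1],
  [0,0,-0.212,0,0,0,-1],
  [0,0,-0.212,0,0,0,-1],
  [0,0,-0.212,0,0,0,-1],
])

```text
t: 19.92
tcp_pos: [0.4708, -0.1231, 0.1293]
eef_rot: [0.997, 0.079, 0.0, 0.0]
contact_force: [0.2, 0.5, -0.9]
grip_width: 0.0523
gripper_force: 29.3
```

```bash
python3 -c "
from h import *
a=.157
go(.6119-.045*np.cos(a),.233-.045*np.sin(a),.13,9)"
```

```text
t 19.92 p [ 0.4708 -0.1231  0.1293] F [ 0.15  0.49 -0.94] w 0.0523 -> row [ 0.3   -0.659 -0.002] [ 0.001 -0.001  0.   ]
```

Call:
carry_out([
  [0.02,-0.04,0,0,0,0,-1],
  [0.05,-0.11,0,0,0,0,-1],
  [0.08,-0.18,0,0,0,0,-1],
  [0.115,-0.25,0,0,0,0,-1],
  [0.145,-0.32,0,0,0,0,-1],
  [0.18,-0.39,0,0,0,0,-1],
  [0.21,-0.46,0,0,0,0,-1],
  [0.235,-0.52,0,0,0,0,-1],
])

```text
t: 20.58
tcp_pos: [0.5449, 0.1544, 0.1268]
eef_rot: [0.997, 0.079, -0.002, -0.0]
contact_force: [0.5, 0.2, -1.0]
grip_width: 0.0524
gripper_force: 29.3
```

Call:
carry_out([
  [0.03,-0.06,0,0,0,0,-1],
  [0.05,-0.1,0,0,0,0,-1],
  [0.06,-0.13,0,0,0,0,-1],
  [0.065,-0.139,0,0,0,0,-1],
  [0.065,-0.139,0,0,0,0,-1],
  [0.065,-0.139,0,0,0,0,-1],
])

```text
t: 21.08
tcp_pos: [0.5666, 0.2248, 0.1282]
eef_rot: [0.997, 0.078, -0.001, 0.0]
contact_force: [-0.1, 0.5, -0.3]
grip_width: 0.0529
gripper_force: 29.3
```

```bash
python3 - <<'E'
from h import *
P,F,ok=cloud("w9")
m=ok&(abs(P[...,2]-.045)<.006)&(F[...,1]>120)&(abs(F[...,0].astype(int)-110)<15)&(P[...,0]>.56)&(P[...,1]>.15)
q=P[m]; print(m.sum(),q.mean(0) if m.any() else 0)
if m.any(): print(cv2.minAreaRect(q[:,:2].astype(np.float32)*1000))
a=.157
go(.6119-.045*np.cos(a),.233-.045*np.sin(a),.0275,9)
E
```

```text
11524 [0.65704471 0.24193943 0.04624774]
((655.5191040039062, 241.80369567871094), (51.025691986083984, 83.36502838134766), 9.559083938598633)
t 21.13 p [0.5667 0.2244 0.1285] F [ 0.21  0.67 -1.22] w 0.0525 -> row [ 0.002 -0.003  0.202] [ 0.001  0.002 -0.001]
```

Call:
carry_out([
  [0.002,-0.004,0.05,0,0,0,-1],
  [0.002,-0.004,0.1,0,0,0,-1],
  [0.002,-0.004,0.14,0,0,0,-1],
  [0.002,-0.004,0.17,0,0,0,-1],
  [0.002,-0.004,0.185,0,0,0,-1],
  [0.002,-0.004,0.195,0,0,0,-1],
  [0.002,-0.004,0.2,0,0,0,-1],
  [0.002,-0.004,0.202,0,0,0,-1],
])

```text
t: 21.8
tcp_pos: [0.5685, 0.2275, 0.0288]
eef_rot: [0.997, 0.078, 0.0, -0.0]
contact_force: [0.2, 0.9, -0.3]
grip_width: 0.0526
gripper_force: 29.3
```

Call:
carry_out([
  [0,0,0,0,0,0,-1],
  [0,0,0,0,0,0,-1],
  [0,0,0,0,0,0,-1],
])

```text
t: 22.05
tcp_pos: [0.5687, 0.2281, 0.0293]
eef_rot: [0.997, 0.079, 0.001, -0.0]
contact_force: [-0.6, -0.2, -1.6]
grip_width: 0.0527
gripper_force: 29.3
```

Call:
carry_out([
  [0,0,0.002,0,0,0,-1],
  [0,0,0.004,0,0,0,-1],
  [0,0,0.004,0,0,0,-1],
  [0,0,0.004,0,0,0,-1],
  [0,0,0.004,0,0,0,-1],
])

```text
t: 22.47
tcp_pos: [0.5685, 0.2282, 0.0274]
eef_rot: [0.997, 0.079, 0.001, -0.0]
contact_force: [-1.0, -0.5, 5.4]
grip_width: 0.0526
gripper_force: 29.2
```

Call:
carry_out([
  [0,0,0,0,0,0,1],
  [0,0,0,0,0,0,1],
  [0,0,0,0,0,0,1],
  [0,0,0,0,0,0,1],
  [0,0,0,0,0,0,1],
  [0,0,-0.03,0,0,0,1],
  [0,0,-0.08,0,0,0,1],
  [0,0,-0.14,0,0,0,1],
])

```text
t: 23.13
tcp_pos: [0.566, 0.2274, 0.0945]
eef_rot: [0.997, 0.078, -0.003, 0.0]
contact_force: [0.4, 0.1, 0.4]
grip_width: 0.0865
gripper_force: 0.0
```

Call:
carry_out([
  [-0.04,0,0,0,0,0,-0.54],
  [-0.08,0,0,0,0,0,-0.54],
  [-0.09,0,0,0,0,0,-0.54],
  [-0.09,0,0,0,0,0,-0.54],
  [-0.09,0,0,0,0,0,-0.54],
  [-0.09,0,0,0,0,0,-0.54],
  [-0.09,0,0,0,0,0,-0.54],
  [-0.09,0,0,0,0,0,-0.54],
])

```text
t: 23.8
tcp_pos: [0.5241, 0.2209, 0.0961]
eef_rot: [0.997, 0.078, -0.0, 0.0]
contact_force: [-0.4, -0.1, 0.4]
grip_width: 0.0412
gripper_force: 0.0
```

Call:
carry_out([
  [0,0,0,0,0,0,-0.54],
  [0,0,0,0,0,0,-0.54],
  [0,0,0,0,0,0,-0.54],
])

```text
t: 24.05
tcp_pos: [0.5236, 0.2209, 0.0961]
eef_rot: [0.997, 0.078, -0.0, 0.0]
contact_force: [-0.1, -0.6, 0.4]
grip_width: 0.0234
gripper_force: 0.0
```

```bash
python3 - <<'E'
from h import *
P,F,ok=cloud("w10")
m=ok&(abs(P[...,2]-.034)<.005)&(F[...,1]<70)&(np.hypot(P[...,0]-.5685,P[...,1]-.2282)<.045)
q=P[m]; print(m.sum(),cv2.minEnclosingCircle(q[:,:2].astype(np.float32)*1000),q.mean(0))
a=np.radians(9.3)
for b in(-.09,): go(.6115+b*np.cos(a),.234+b*np.sin(a),.032,9.3)
E
```

```text
6923 ((569.304443359375, 227.95770263671875), 27.87523651123047) [0.57034702 0.22809699 0.03515381]
t 24.1 p [0.5236 0.2209 0.0962] F [-0.28 -0.28 -0.53] w 0.0221 -> row [-0.002  0.003  0.128] [-0.     0.    -0.007]
```

View pics/w10.png

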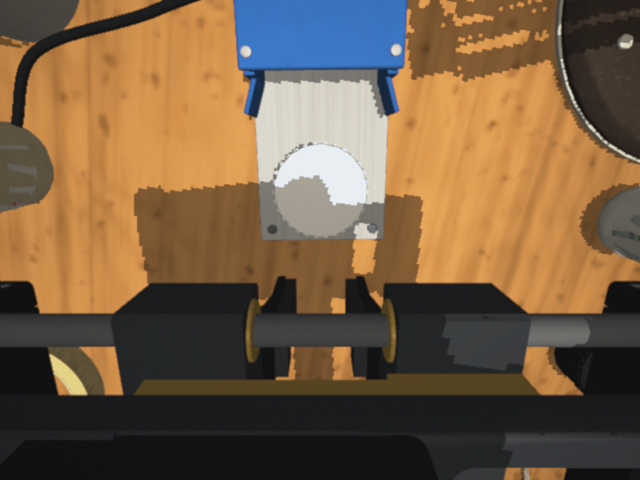

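The light tin is upright at (320,190), centred in front of the blue bay. Descend and push.

Call:
carry_out([
  [0,0.002,0.04,0,0,-0.005,-0.54],
  [0,0.002,0.08,0,0,-0.005,-0.54],
  [0,0.002,0.11,0,0,-0.005,-0.54],
  [0,0.002,0.125,0,0,-0.005,-0.54],
  [0,0.002,0.128,0,0,-0.005,-0.54],
  [0,0.002,0.128,0,0,-0.005,-0.54],
])

```text
t: 24.6
tcp_pos: [0.5235, 0.2198, 0.032]
eef_rot: [0.997, 0.08, -0.0, 0.0]
contact_force: [0.5, -0.6, 0.9]
grip_width: 0.02
gripper_force: 0.0
```

Call:
carry_out([
  [0.015,0,0,0,0,0,-0.54],
  [0.035,0,0,0,0,0,-0.54],
  [0.055,0,0,0,0,0,-0.54],
  [0.075,0,0,0,0,0,-0.54],
  [0.095,0,0,0,0,0,-0.54],
  [0.11,0,0,0,0,0,-0.54],
  [0.12,0,0,0,0,0,-0.54],
  [0.12,0,0,0,0,0,-0.54],
])

```text
t: 25.27
tcp_pos: [0.5847, 0.2298, 0.0333]
eef_rot: [0.997, 0.08, 0.001, -0.0]
contact_force: [-0.3, -0.4, -0.3]
grip_width: 0.0201
gripper_force: 0.0
```

```bash
python3 - <<'E'
from h import *
P,F,ok=cloud("w11")
a=np.radians(9.3);b=.0034
go(.6115+b*np.cos(a),.234+b*np.sin(a),.032,9.3)
E
```

```text
t 25.32 p [0.5837 0.2297 0.0328] F [-0.01 -0.18 -0.28] w 0.0202 -> row [0.063 0.    0.002] [-0.    -0.001 -0.002]
```

View pics/w11.png

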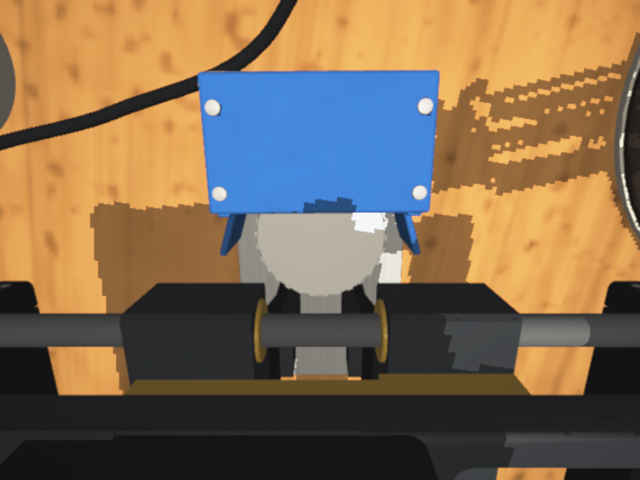

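The tin (px 256–385) is centred at the guides. Continue.

Call:
carry_out([
  [0.01,0,0,0,0,0,-0.54],
  [0.025,0,0,0,0,0,-0.54],
  [0.04,0,0,0,0,0,-0.54],
  [0.05,0,0,0,0,0,-0.54],
  [0.054,0,0,0,0,0,-0.54],
  [0.056,0,0,0,0,0,-0.54],
  [0.056,0,0,0,0,0,-0.54],
])

```text
t: 25.9
tcp_pos: [0.6107, 0.234, 0.0321]
eef_rot: [0.997, 0.08, -0.0, 0.0]
contact_force: [-0.3, 0.1, 0.3]
grip_width: 0.0202
gripper_force: 0.0
```

Call:
carry_out([
  [0.002,0,0,0,0,0,-0.54],
  [0.004,0,0,0,0,0,-0.54],
  [0.004,0,0,0,0,0,-0.54],
])

```text
t: 26.15
tcp_pos: [0.6125, 0.2343, 0.0322]
eef_rot: [0.997, 0.08, -0.0, 0.0]
contact_force: [-1.1, -0.7, -0.4]
grip_width: 0.0202
gripper_force: 0.1
```

Call:
carry_out([
  [0.002,0,0,0,0,0,-0.54],
  [0.004,0,0,0,0,0,-0.54],
  [0.004,0,0,0,0,0,-0.54],
])

```text
t: 26.4
tcp_pos: [0.6144, 0.2346, 0.0322]
eef_rot: [0.997, 0.08, -0.0, 0.0]
contact_force: [-1.0, 0.0, -0.3]
grip_width: 0.0194
gripper_force: 0.5
```

Call:
carry_out([
  [0.002,0,0,0,0,0,-0.54],
  [0.004,0,0,0,0,0,-0.54],
  [0.004,0,0,0,0,0,-0.54],
])

```text
t: 26.65
tcp_pos: [0.6149, 0.2347, 0.0319]
eef_rot: [0.997, 0.08, -0.002, 0.0]
contact_force: [-6.4, -1.0, 4.5]
grip_width: 0.0202
gripper_force: 3.2
```

Call:
carry_out([
  [0.002,0,0,0,0,0,-0.54],
  [0.003,0,0,0,0,0,-0.54],
  [0.003,0,0,0,0,0,-0.54],
])

```text
t: 26.9
tcp_pos: [0.6151, 0.2347, 0.0318]
eef_rot: [0.997, 0.081, -0.003, 0.001]
contact_force: [-10.6, -3.1, 8.3]
grip_width: 0.0202
gripper_force: 5.6
```

The tin is against the stop: 11 N at x=0.615, as computed. Back out and rise.

Call:
carry_out([
  [-0.02,0,0,0,0,0,-0.54],
  [-0.05,0,0,0,0,0,-0.54],
  [-0.08,0,0,0,0,0,-0.54],
  [-0.1,0,-0.02,0,0,0,-0.54],
  [-0.1,0,-0.1,0,0,0,-0.54],
  [-0.1,0,-0.18,0,0,0,-0.54],
  [-0.1,0,-0.24,0,0,0,-0.54],
  [-0.1,0,-0.3,0,0,0,-0.54],
])

```text
t: 27.57
tcp_pos: [0.5693, 0.2274, 0.185]
eef_rot: [0.997, 0.08, 0.001, -0.0]
contact_force: [0.4, 0.2, -1.0]
grip_width: 0.0202
gripper_force: 0.0
```

Call:
carry_out([
  [-0.06,0,0,0,0,0,-0.54],
  [-0.12,0,0,0,0,0,-0.54],
  [-0.2,0,0,0,0,0,-0.54],
  [-0.24,0,0,0,0,0,-0.54],
  [-0.24,0,0,0,0,0,-0.54],
  [-0.24,0,0,0,0,0,-0.54],
])

```text
t: 28.07
tcp_pos: [0.4502, 0.2081, 0.1829]
eef_rot: [0.997, 0.081, 0.001, -0.0]
contact_force: [0.3, 0.9, -0.2]
grip_width: 0.0202
gripper_force: 0.0
```

```bash
python3 - <<'E'
from h import *
c=capture("top"); save("top2",c); P=pts(c,np.array(c["extrinsics"])); hsv=cv2.cvtColor(c["frame"],cv2.COLOR_RGB2HSV)
for o,yaw,n in(((.602,-.1755),-3.8,"red"),((.6115,.234),9.3,"blue")):
    a=np.radians(yaw); d=P[...,:2]-np.array(o); x=d[...,0]*np.cos(a)+d[...,1]*np.sin(a); y=-d[...,0]*np.sin(a)+d[...,1]*np.cos(a)
    m=(abs(y)<.02)&(x>-.06)&(x<.022)&(P[...,2]>.028)&(P[...,2]<.04)&(hsv[...,1]<70)
    print(n,m.sum(),"front x (expect ~.011)",x[m].min(),P[m][:,2].mean())
go(.5,.2,.2,9)
E
```

```text
red 90 front x (expect ~.011) 0.010174499620063929 0.033451174646641005
blue 98 front x (expect ~.011) 0.010190576715119193 0.03345081424087935
t 28.12 p [0.4512 0.2082 0.1831] F [ 0.41  0.24 -0.94] w 0.02 -> row [ 0.094  0.032 -0.033] [-0.    -0.004  0.005]
```

View pics/top2.png

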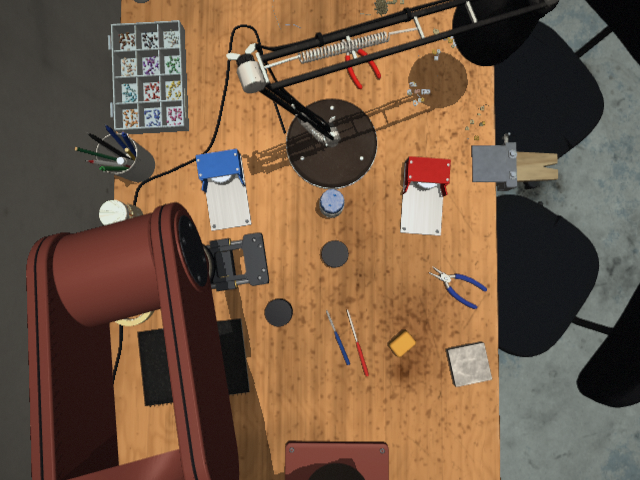

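Both tins stand home in their bays, at (428,187) and (222,183). The bottle, pliers and black look-alikes haven't moved. The robot is touching nothing, so I'll hand in.

```bash
python3 -c "
from bench import *
print(job_done())"
```

```text
the job is handed in; nothing more can be done
None
```

The heavy tin (about 4.4 N when lifted) is fully in under the red roof and the light one (about 0.6 N) under the blue, both upright against their back stops. The job is handed in at about 28 s; the arm hid the bead jar in the last picture, so I could not check it there.

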